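# Close the canister with its inner lid and take the outer cover back off

### The arm

A 7-joint arm with a two-finger parallel gripper is mounted at the origin on the work surface; the furniture and walls round the work are solid. World frame = base frame: x ahead of the robot, y to its left, z up, the work surface at z = 0. Lengths are in m, angles in rad, forces in N, time in s.
With the tool pointing down it reaches from about 0.425 to 0.875 m from the base axis. Payload 4.7 kg.
Tool frame: the origin (TCP) lies at the very end of the fingers, on their centre line; the grasp point (between the pads) lies 19 mm behind it (grip_point_offset is the distance from the TCP to the grasp point, in m); x points along the fingers, z is the direction in which the jaws open and shut, and the axes are right-handed (so a half turn about x gives the same grasp; the last joint's range is limited). The gripper opens to 87 mm and grips with 3 to 60 N. Pads are 19 mm wide; open, the fingers measure 117 mm over their backs; the gripper's body (75 mm by 190 mm) begins 51 mm behind the grasp point.
Start: joints at [-1.295, 0.321, -0.07, 1.45, 0.023, 1.371, -0.057], TCP at [0.168, 0.628, 0.185] pointing down, gripper open.
Joint ranges: [-2.86, 2.86], [-0.3, 2.09], [-1.38, 1.24], [0.06, 2.45], [-1.56, 4.7], [0.09, 2.05], [-2.69, 2.69]. Speed limits (rad/s): [2.57, 2.57, 3.14, 3.14, 3.14, 3.14, 3.14].

### API

Orientations are given as a rotation vector (axis times angle).
In Python, from bench import get_state, get_image, calibration, close_job, grip_point_offset gives the robot as it stands.
- The arm moves only by the tool play_rows, never from a script. Its argument "targets" is a list of rows, each an object with "claw": the closure, from 0 (fully open) to 1 (shut); "linear": the shift along the tool's x, y, z as a fraction of full scale, a list of three; "rotation": the turn, a rotation vector about the tool's x, y, z as a fraction of full scale, a list of three. In form: [{"claw": claw, "linear": [x, y, z], "rotation": [wx, wy, wz]}, ...]. A call has 1 to 10 rows; each row shifts and turns the pose as measured when the row begins, along the tool's axes as they then stand; what a row does not reach is not made up. Full scale, the value 1, is 2.5 cm for a shift and 90 degrees for a turn. A row lasts 1/12 s, in which the tool goes at most 41.7 mm and 7.16 degrees, less where a joint would pass 70% of its speed; a pose out of reach is approached as far as the arm can. A call with a number of a shift or a turn outside -1 to 1 is refused whole. A call with a gripper value outside its range is refused whole. The fingers move at their own pace and stop on an object; "newtons" is the grip in N (left out, the last holds). Time passes only in rows, so rows that do not move let the fingers close. It gives the time, the measured TCP pose, the force and the opening at its end, in the units of the state.
- get_state(): the state, without advancing time (a new reading comes with each control period).
- get_image(name): name is "side" or "top"; returns the picture (400x640x3 uint8, blue, green, red); there is no depth.
- calibration(name): a dict with "fx", "fy", "cx", "cy" (pixels), "rvec" (rotation vector, rad) and "tvec" (3), from world to camera coordinates, as OpenCV has them. Camera axes: x right, y down, z forward; pixel columns grow to the right and rows downward; lengths in m; the calibration is good to about 2 mm. A picture is of the moment at which its call begins. calibration takes no time and is no camera call.
- close_job(): hands the job in, once; it reports no verdict.
The state is a dict: "time": time; "joint_positions": joint angles; "qd": joint speeds; "joint_torque": joint torques, N m; "position": TCP position; "tool_rot": TCP orientation; "ft_force": force on the tool from outside, world axes, zero at the start; "torque": the same for the moment, N m; "grip_width": opening from 0.0 (shut) to 1.0 (fully open).
Only numpy, scipy, OpenCV 4.12 (cv2) and the standard library are available. Lean on these libraries where they do the work, as an engineer would, in place of code of your own. Each camera call takes 0.05 s, during which the arm holds its last target. There are 200 camera calls.

### The job

Take the pine strip off the open canister and lay it flat on the desk (do not drop it), clear of the canister. Carry the two nested lids together by the orange knob of the inner lid, lower them until the inner lid is fully home in the canister before you let go, then take the blue outer cover by its collar and lift it off alone, leaving the inner lid seated. Finish still holding the cover level, with its lower edge clear above the orange knob; leave the things around where they are.

Things in the scene. Friction and masses are not known exactly. Their poses are not given: they have to be found in the camera images.
- tin_mouth (a point): centre of the mouth of the open canister, at the height of its rim (60 mm above the desk). Silvery round canister fixed to the desk by a dark foot 112 mm wide and 4 mm thick; outside diameter 88 mm, bore 80 mm, inner floor 8 mm above the desk; z up. It stands either left or right of the middle, the lids on the other side
- strip (a point): centre (half-way up) of the pine strip, 300 mm long (its x axis), 30 wide (y), 14 thick (z), about 90 g; it starts lying across the canister's rim, so its underside is 7 mm below this point, on the rim, roughly centred and roughly along world y; the desk ahead of the middle, between the robot and the lids, is free for it
- pine_strip: the same strip; origin at the centre of its underside
- tin: the canister; origin at the centre of its underside
- knob (a point): middle of the part of the orange inner lid's knob that stands out above the blue collar. Knob: upright round post 21 mm thick; its top is 15 mm above this point, the top of the blue collar (nested) 15 mm below it. At first 61 mm above the desk; with the lid seated, 47 mm above the rim centre. Lifting the knob carries both lids
- inner_lid: orange round inner lid, about 0.18 kg; origin at the centre of its underside, 61 mm below the knob point; at first it stands on the desk. Plug 73 mm wide and 14 deep with a bevelled lower edge, above it a flange 93 wide and 4 thick, which rests on the canister's rim when seated; the knob stands on the flange
- collar (a point): centre of the blue cover's collar, half-way up: upright tube 48 mm wide, 24 tall (12 mm above and below this point), bore 34 mm, round the orange knob, whose top stands 30 mm above the collar's top. Nested, this point is 27 mm below the knob point. Lifting the collar takes the cover alone
- outer_cover: blue round outer cover, about 0.12 kg; origin at the centre of its skirt's lower edge, 28 mm below the collar point. Its flat top is 105 mm wide and lies 12 mm below the collar point. It only rests on the inner lid's flange, with 2 mm play to each side; both lids are round, so any grasp yaw will do
- glue_bottle: white glue bottle with an orange nozzle, 47 mm wide, 148 tall; origin at the centre of its underside; bystander, left rear
- kraft_tube: brown cardboard tube standing on end, 68 mm wide, 72 tall; origin at the centre of its underside; bystander, left
- solder_reel: green and white solder reel, 60 mm wide, 35 tall; origin at the centre of its underside; bystander, rear middle
- pliers: red-handled long-nose pliers lying flat, 48x192x12 mm; origin at the centre of its underside; bystander, right
Mind the look-alikes: they are no part of the job. There is more than one size of the outer_cover; the job needs the larger.

How it is judged:
By the outcome, as a careful person would: the job done as asked, in the order asked, and still so for the second after the job is handed in, while the arm keeps its last pose, push and grip.
It also fails if it takes over 64 s, if anything falls off the work surface, if the arm or the gripper's body presses on something with over 40 N, if the wrist force passes 120 N, or if a joint passes its speed limit or range.

## Working session

There is one attempt and no reset: what is moved stays moved. The work goes in short steps, Python scripts to look and compute and a tool call to move; the robot and the scene stay as the last step left them, time stands still between calls to the robot, and variables do not carry over. Pictures are saved under pics/ and viewed, about 8 in all and at most 12, crops included, and the job is handed in when it is done.

Besides the shell and the picture viewer there is one more tool, called after "Request:" as name(argument=value, ...), one argument or row to a line, values as JSON. play_rows: Moves the arm, as the interface text tells. Shift numbers are shares of 2.5 cm and turn numbers shares of 90 degrees, none past 1 either way. Its arguments: {"type":"object","properties":{"targets":{"type":"array"},"newtons":{"type":"number"}},"required":["targets"]}

```bash
mkdir -p pics
cat > h.py <<'E'
import numpy as np, cv2
from bench import *
from scipy.spatial.transform import Rotation as R
def cam(n):
    c=calibration(n); K=np.array([[c['fx'],0,c['cx']],[0,c['fy'],c['cy']],[0,0,1.]])
    return K,np.array(c['rvec'],float).reshape(3),np.array(c['tvec'],float).reshape(3)
def ray(n,u,v):
    K,r,t=cam(n); M=R.from_rotvec(r).as_matrix()
    return -M.T@t, M.T@np.linalg.inv(K)@np.array([u,v,1.])
def onz(n,u,v,z):
    o,d=ray(n,u,v); return o+d*(z-o[2])/d[2]
def proj(n,p):
    K,r,t=cam(n); return cv2.projectPoints(np.array(p,float).reshape(-1,1,3),r,t,K,None)[0].reshape(-1,2)
E
python3 - <<'E'
from h import *
for n in("top","side"):
    cv2.imwrite(f"pics/{n}0.png",get_image(n)); print(n,ray(n,320,200))
s=get_state(); print(s); print(R.from_rotvec(s['tool_rot']).as_matrix().round(3), grip_point_offset)
E
```

```text
top (array([0.37163955, 0.049562  , 1.5474791 ]), array([ 0.09845706,  0.00286735, -0.99515644]))
side (array([0.22389804, 0.92909614, 0.72864745]), array([ 0.24457046, -0.78022761, -0.57573087]))
{'time': 0.1, 'joint_positions': array([-1.29491015,  0.32177499, -0.07010714,  1.45158916,  0.02263064,
        1.37080372, -0.05690288]), 'qd': array([-5.97740746e-05, -1.95413261e-03, -1.49004614e-03, -2.54608243e-03,
       -6.96662264e-04, -3.84098917e-04,  3.61335590e-04]), 'joint_torque': array([ 5.86337762e-06, -4.92570090e+01, -4.05628989e-01, -3.13401604e+01,
       -6.40608394e-02,  3.96187697e-02,  8.15080193e-05]), 'position': array([0.16812215, 0.62727774, 0.18353602]), 'tool_rot': array([-1.01544075,  1.32309577,  1.013475  ]), 'ft_force': array([-0.55269015,  0.05636739, -0.31704968]), 'torque': array([ 0.01274643, -0.03656331, -0.02664265]), 'grip_width': 1.0008692515097917}
[[-0.    -0.966  0.259]
 [-0.002  0.259  0.966]
 [-1.    -0.    -0.002]] 0.0187
```

View pics/top0.png

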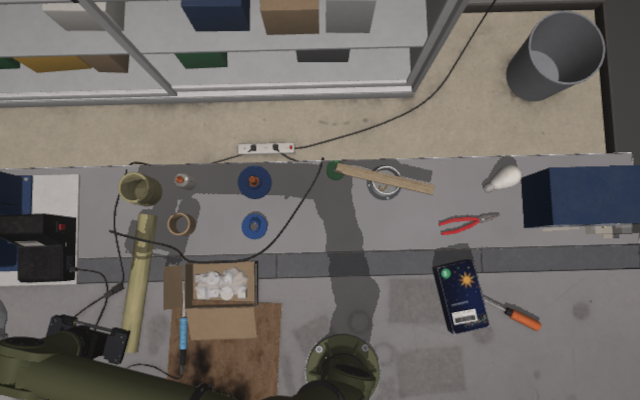

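View pics/side0.png

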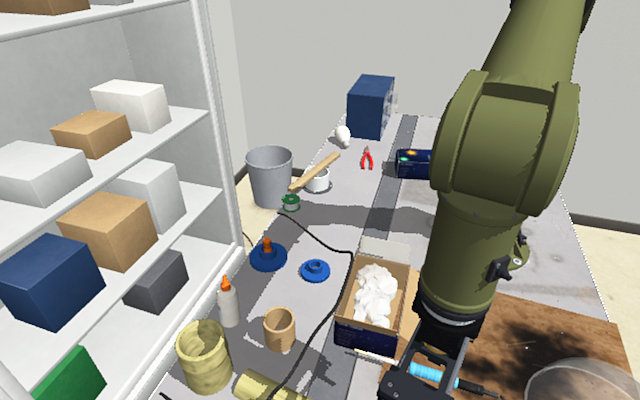

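The top view shows the nested lids at about (255,181), a smaller blue decoy at (255,225), and the canister at (384,182). The strip lies across the canister from (337,168) to (433,187). The side view agrees: orange knob at (267,245), strip at (315,172). Next I'll measure by masks.

```bash
cat > meas.py <<'E'
from h import *
def blob(n,im,lo,hi,box):
    x0,y0,x1,y1=box; hsv=cv2.cvtColor(im,cv2.COLOR_BGR2HSV); m=np.zeros(im.shape[:2],np.uint8)
    m[y0:y1,x0:x1]=cv2.inRange(hsv,lo,hi)[y0:y1,x0:x1]
    c,_=cv2.findContours(m,0,1)
    return max(c,key=cv2.contourArea) if c else None
E
python3 - <<'E'
from meas import *
t=cv2.imread("pics/top0.png"); s=cv2.imread("pics/side0.png")
b=blob("top",t,(100,100,40),(125,255,255),(225,155,290,205)); (u,v),sz,a=cv2.fitEllipse(b); print("cover",u,v,sz,onz("top",u,v,.034-.012+.0))
o=blob("top",t,(3,120,80),(18,255,255),(235,165,275,200)); (u,v),r=cv2.minEnclosingCircle(o); print("knob top",u,v,r,onz("top",u,v,.072))
o=blob("side",s,(3,120,80),(18,255,255),(245,225,290,270)); print(cv2.boundingRect(o)); m=cv2.moments(o); us,vs=m['m10']/m['m00'],m['m01']/m['m00']; print("side knob",us,vs,onz("side",us,vs,.061))
for n,im,box in(("top",t,(325,155,445,205)),("side",s,(275,140,350,200))):
    hs=cv2.cvtColor(im,cv2.COLOR_BGR2HSV); 
    k=blob(n,im,(10,60,90),(25,255,255),box); rc=cv2.minAreaRect(k); p=cv2.boxPoints(rc)
    print(n,"strip",rc,onz(n,*rc[0],.071 if n=="top" else .067)); print([onz(n,*q,.071).round(3).tolist() for q in p])
    print(hs[185 if n=="top" else 168, (400 if n=="top" else 320)])
big=np.hstack([cv2.resize(t[150:210,320:450],None,fx=4,fy=4,interpolation=2),cv2.resize(t[150:210,220:290],None,fx=4,fy=4,interpolation=2)])
big2=cv2.resize(s[140:280,240:360],None,fx=4,fy=4,interpolation=2)[:320]
W=np.zeros((560,800,3),np.uint8); W[:240]=big; W[240:,:480]=big2
cv2.imwrite("pics/crop0.png",W)
E
```

```text
cover 254.3328094482422 181.92269897460938 (31.6337833404541, 31.78276824951172) [0.58456764 0.25701177 0.022     ]
knob top 253.07142639160156 180.5 4.9539713859558105 [0.5820142  0.25395623 0.072     ]
(263, 238, 8, 15)
side knob 266.6043010752688 244.67311827956985 [0.5811349  0.26643911 0.061     ]
top strip ((384.5140380859375, 178.2724609375), (99.16304779052734, 10.04372501373291), 12.994616508483887) [ 0.57842889 -0.14254198  0.071     ]
[[0.601, 0.006, 0.071], [0.631, -0.002, 0.071], [0.555, -0.291, 0.071], [0.526, -0.283, 0.071]]
[ 17  73 151]
side strip ((313.5891418457031, 171.10888671875), (9.3578462600708, 62.268375396728516), 50.710594177246094) [ 0.5792776 -0.1282376  0.067    ]
[[0.629, 0.002, 0.071], [0.555, -0.314, 0.071], [0.518, -0.264, 0.071], [0.595, 0.035, 0.071]]
[ 21  73 239]
```

View pics/crop0.png

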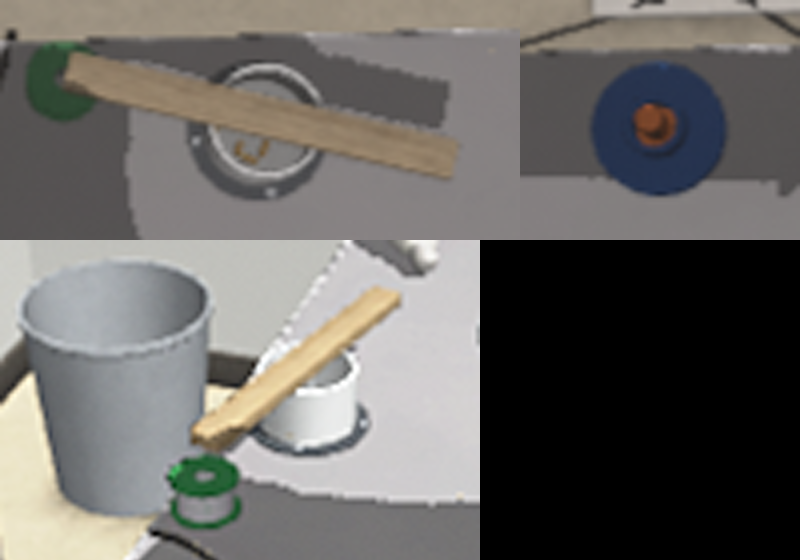

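The strip centre is about (0.578, -0.142), lying 14.6° off y. The knob is about (0.584, 0.256) and the canister about (0.575, -0.15), to be refined later. Strip and reel don't touch. I'll start by swinging the arm in polar steps.

Request:
play_rows(
  targets=[
    {"claw":0,"linear":[-0.3,-1,-0.07],"rotation":[0.026,0,0]},
    {"claw":0,"linear":[-0.3,-1,-0.07],"rotation":[0.026,0,0]},
    {"claw":0,"linear":[-0.3,-1,-0.07],"rotation":[0.026,0,0]},
    {"claw":0,"linear":[-0.3,-1,-0.07],"rotation":[0.026,0,0]},
    {"claw":0,"linear":[0,-1,-0.07],"rotation":[0.026,0,0]},
    {"claw":0,"linear":[0,-1,-0.07],"rotation":[0.026,0,0]},
    {"claw":0,"linear":[0,-1,-0.07],"rotation":[0.026,0,0]},
    {"claw":0,"linear":[0,-1,-0.07],"rotation":[0.026,0,0]},
    {"claw":0,"linear":[0,-1,-0.07],"rotation":[0.026,0,0]},
    {"claw":0,"linear":[0,-1,-0.07],"rotation":[0.026,0,0]},
  ],
  newtons=30,
)

```text
time: 0.93
position: [0.3979, 0.492, 0.2148]
tool_rot: [-0.684, 1.466, 0.677]
ft_force: [-0.7, 0.0, 1.0]
grip_width: 1.002
```

Request:
play_rows(
  targets=[
    {"claw":0,"linear":[0,-1,-0.07],"rotation":[0.026,0,0]},
    {"claw":0,"linear":[0,-1,-0.07],"rotation":[0.026,0,0]},
    {"claw":0,"linear":[0,-1,-0.07],"rotation":[0.026,0,0]},
    {"claw":0,"linear":[0,-1,-0.07],"rotation":[0.026,0,0]},
    {"claw":0,"linear":[0,-1,-0.07],"rotation":[0.026,0,0]},
    {"claw":0,"linear":[0,-1,-0.07],"rotation":[0.026,0,0]},
    {"claw":0,"linear":[0,-1,-0.07],"rotation":[0.026,0,0]},
    {"claw":0,"linear":[0,-1,-0.07],"rotation":[0.026,0,0]},
    {"claw":0,"linear":[0,-1,-0.07],"rotation":[0.026,0,0]},
    {"claw":0,"linear":[0,-1,-0.07],"rotation":[0.026,0,0]},
  ],
)

```text
time: 1.77
position: [0.5578, 0.2562, 0.2195]
tool_rot: [-0.324, 1.546, 0.311]
ft_force: [0.1, -0.7, 0.5]
grip_width: 1.0
```

Request:
play_rows(
  targets=[
    {"claw":0.4,"linear":[0,-1,-0.1],"rotation":[0.026,0,0]},
    {"claw":0.4,"linear":[0,-1,-0.1],"rotation":[0.026,0,0]},
    {"claw":0.4,"linear":[0,-1,-0.1],"rotation":[0.026,0,0]},
    {"claw":0.4,"linear":[0,-1,-0.1],"rotation":[0.026,0,0]},
    {"claw":0.4,"linear":[0,-1,-0.1],"rotation":[0.026,0,0]},
    {"claw":0.4,"linear":[0,-1,-0.1],"rotation":[0.026,0,0]},
    {"claw":0.4,"linear":[0,-1,-0.1],"rotation":[0.026,0,0]},
    {"claw":0.4,"linear":[0,-1,-0.1],"rotation":[0.026,0,0]},
    {"claw":0.4,"linear":[0,-1,-0.1],"rotation":[0.026,0,0]},
    {"claw":0.4,"linear":[0,-1,-0.1],"rotation":[0.026,0,0]},
  ],
)

```text
time: 2.6
position: [0.5867, -0.0268, 0.226]
tool_rot: [0.04, 1.563, -0.057]
ft_force: [0.1, 0.7, -0.6]
grip_width: 0.601
```

```bash
cat >> h.py <<'E'
def go(target=None, zdir=None):
    s=get_state(); M=R.from_rotvec(s['tool_rot']).as_matrix()
    print("t",s['time'],"pos",s['position'].round(4),"F",s['ft_force'].round(2),"w",round(float(s['grip_width']),3),"zaz",np.degrees(np.arctan2(M[1,2],M[0,2])).round(2),"tilt",M[2,1:].round(4))
    if target is not None:
        d=M.T@(np.array(target)-s['position']); print("  tool shift units",(d/.025).round(3))
    if zdir is not None:
        # desired: x down, z at azimuth zdir
        a=np.radians(zdir); z=np.array([np.cos(a),np.sin(a),0]); x=np.array([0,0,-1.]); T=np.stack([x,np.cross(z,x),z],1)
        print("  rot units",(R.from_matrix(M.T@T).as_rotvec()/(np.pi/2)).round(4))
E
python3 -c "
from h import *
go([.5785,-.1425,.1],-14.6)
print(onz('top',386.25,180.5,.06),onz('top',383.75,183,.0))"
```

```text
t 2.6 pos [ 0.5867 -0.0268  0.226 ] F [ 0.1   0.73 -0.56] w 0.601 zaz -3.51 tilt [-0.0106  0.0072]
  tool shift units [ 5.088 -4.584 -0.082]
  rot units [0.1232 0.0052 0.0063]
[ 0.57300188 -0.14898393  0.06      ] [ 0.57336897 -0.14878344  0.        ]
```

Request:
play_rows(
  targets=[
    {"claw":0.45,"linear":[0,-0.95,0],"rotation":[0.025,0.001,0.001]},
    {"claw":0.45,"linear":[0,-0.95,-0.02],"rotation":[0.025,0.001,0.001]},
    {"claw":0.45,"linear":[0.5,-0.95,-0.02],"rotation":[0.025,0.001,0.001]},
    {"claw":0.45,"linear":[1,-0.9,-0.02],"rotation":[0.025,0.001,0.001]},
    {"claw":0.45,"linear":[1,-0.9,-0.02],"rotation":[0.025,0.001,0.001]},
    {"claw":0.45,"linear":[1,0,0],"rotation":[0,0,0]},
    {"claw":0.45,"linear":[0.8,0,0],"rotation":[0,0,0]},
    {"claw":0.45,"linear":[0,0,0],"rotation":[0,0,0]},
  ],
)

```text
time: 3.27
position: [0.5619, -0.1752, 0.1228]
tool_rot: [0.24, 1.546, -0.248]
ft_force: [-1.1, 0.7, -0.9]
grip_width: 0.548
```

```bash
python3 -c "
from h import *
go([.5785,-.1425,.0622],-14.6)
t=get_image('top');s=get_image('side')
W=np.zeros((560,700,3),np.uint8);W[:400,:]=cv2.resize(t[130:230,300:475],None,fx=4,fy=4,interpolation=2);W[400:,:]=0
S=cv2.resize(s[100:240,230:405],None,fx=4,fy=4,interpolation=2)
cv2.imwrite('pics/a1.png',S)
print([x.round(1).tolist() for x in proj('side',[[.578,-.1425,.067]])])"
```

```text
t 3.2667 pos [ 0.5619 -0.1752  0.1228] F [-1.06  0.67 -0.88] w 0.548 zaz -17.84 tilt [-0.0039  0.0114]
  tool shift units [2.421 1.459 0.202]
  rot units [-0.036   0.0072  0.0027]
[[315.2, 169.2]]
```

View pics/a1.png

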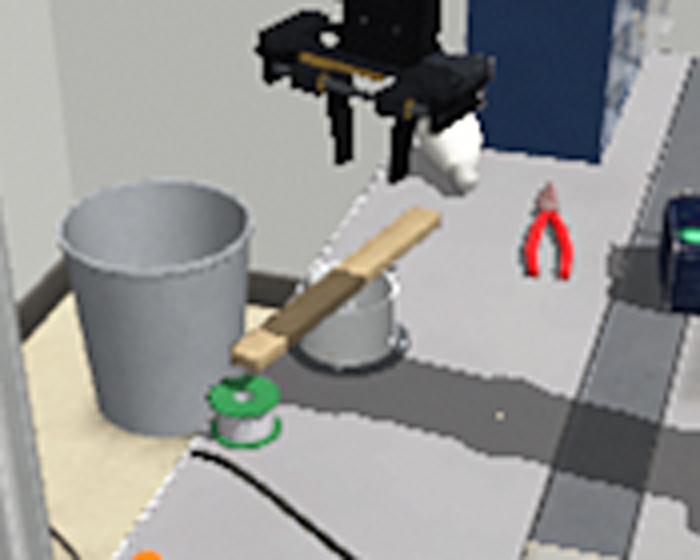

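The side view shows the jaws straddling the strip, 60 mm above it and a little too far right. I'll correct that and descend.

Request:
play_rows(
  targets=[
    {"claw":0.45,"linear":[0,0.7,0.1],"rotation":[-0.018,0.0035,0.001]},
    {"claw":0.45,"linear":[0.2,0.6,0.1],"rotation":[-0.018,0.0035,0.001]},
    {"claw":0.45,"linear":[0.6,0,0],"rotation":[0,0,0]},
    {"claw":0.45,"linear":[0.6,0,0],"rotation":[0,0,0]},
    {"claw":0.45,"linear":[0.4,0,0],"rotation":[0,0,0]},
    {"claw":0.45,"linear":[0,0,0],"rotation":[0,0,0]},
    {"claw":0.45,"linear":[0,0,0],"rotation":[0,0,0]},
  ],
)

```text
time: 3.95
position: [0.5927, -0.1319, 0.0892]
tool_rot: [0.184, 1.542, -0.175]
ft_force: [0.1, -0.1, 0.0]
grip_width: 0.547
```

```bash
python3 -c "
from h import *
go([.5785,-.1425,.0622],-14.6)"
```

```text
t 3.95 pos [ 0.5927 -0.1319  0.0892] F [ 0.13 -0.13  0.01] w 0.547 zaz -13.15 tilt [0.0081 0.0201]
  tool shift units [ 1.066 -0.55  -0.479]
  rot units [ 0.0161  0.0127 -0.0053]
```

Request:
play_rows(
  targets=[
    {"claw":0.45,"linear":[0,-0.25,-0.24],"rotation":[0.008,0.006,-0.003]},
    {"claw":0.45,"linear":[0,-0.25,-0.24],"rotation":[0.008,0.006,-0.003]},
    {"claw":0.45,"linear":[0,0,0],"rotation":[0,0,0]},
    {"claw":0.45,"linear":[0,0,0],"rotation":[0,0,0]},
    {"claw":0.45,"linear":[0,0,0],"rotation":[0,0,0]},
    {"claw":0.45,"linear":[0,0,0],"rotation":[0,0,0]},
  ],
)

```text
time: 4.45
position: [0.5787, -0.1421, 0.0925]
tool_rot: [0.2, 1.558, -0.202]
ft_force: [-0.3, -0.2, 0.0]
grip_width: 0.547
```

```bash
python3 -c "
from h import *
go([.5785,-.1425,.0622],-14.6)"
```

```text
t 4.45 pos [ 0.5787 -0.1421  0.0925] F [-0.33 -0.19  0.04] w 0.547 zaz -14.68 tilt [-0.001   0.0036]
  tool shift units [ 1.211 -0.015 -0.007]
  rot units [-0.0009  0.0023  0.0006]
```

Request:
play_rows(
  targets=[
    {"claw":0.45,"linear":[0.35,0,0],"rotation":[0,0.002,0]},
    {"claw":0.45,"linear":[0.35,0,0],"rotation":[0,0,0]},
    {"claw":0.45,"linear":[0.3,0,0],"rotation":[0,0,0]},
    {"claw":0.45,"linear":[0.1,0,0],"rotation":[0,0,0]},
    {"claw":0.45,"linear":[0,0,0],"rotation":[0,0,0]},
    {"claw":0.45,"linear":[0,0,0],"rotation":[0,0,0]},
  ],
)

```text
time: 4.95
position: [0.5781, -0.1422, 0.0611]
tool_rot: [0.201, 1.563, -0.202]
ft_force: [-0.2, 0.3, 0.1]
grip_width: 0.548
```

```bash
python3 -c "
from h import *
go([.5785,-.1425,.0622],-14.6)"
```

```text
t 4.95 pos [ 0.5781 -0.1422  0.0611] F [-0.22  0.27  0.14] w 0.548 zaz -14.71 tilt [-0.0011 -0.0012]
  tool shift units [-0.044 -0.007  0.018]
  rot units [-0.0012 -0.0007  0.0007]
```

Request:
play_rows(
  targets=[
    {"claw":1,"linear":[0,0,0],"rotation":[0,0,0]},
    {"claw":1,"linear":[0,0,0],"rotation":[0,0,0]},
    {"claw":1,"linear":[0,0,0],"rotation":[0,0,0]},
    {"claw":1,"linear":[0,0,0],"rotation":[0,0,0]},
    {"claw":1,"linear":[0,0,0],"rotation":[0,0,0]},
    {"claw":1,"linear":[-0.15,0,0],"rotation":[0,0,0]},
    {"claw":1,"linear":[-0.3,0,0],"rotation":[0,0,0]},
    {"claw":1,"linear":[-0.4,0,0],"rotation":[0,0,0]},
    {"claw":1,"linear":[-0.4,0,0],"rotation":[0,0,0]},
    {"claw":1,"linear":[0,0,0],"rotation":[0,0,0]},
  ],
  newtons=35,
)

```text
time: 5.78
position: [0.579, -0.1424, 0.0968]
tool_rot: [0.201, 1.561, -0.202]
ft_force: [0.4, -0.1, 1.3]
grip_width: 0.005
```

```bash
python3 -c "
from h import *
go([.578,-.1425,.1],-14.6)
s=get_image('side')
cv2.imwrite('pics/a2.png',cv2.resize(s[100:240,230:405],None,fx=4,fy=4,interpolation=2))"
```

```text
t 5.7833 pos [ 0.579  -0.1424  0.0968] F [ 0.37 -0.05  1.3 ] w 0.005 zaz -14.71 tilt [-0.0009  0.0007]
  tool shift units [-0.128 -0.013 -0.039]
  rot units [-0.0013  0.0005  0.0006]
```

View pics/a2.png

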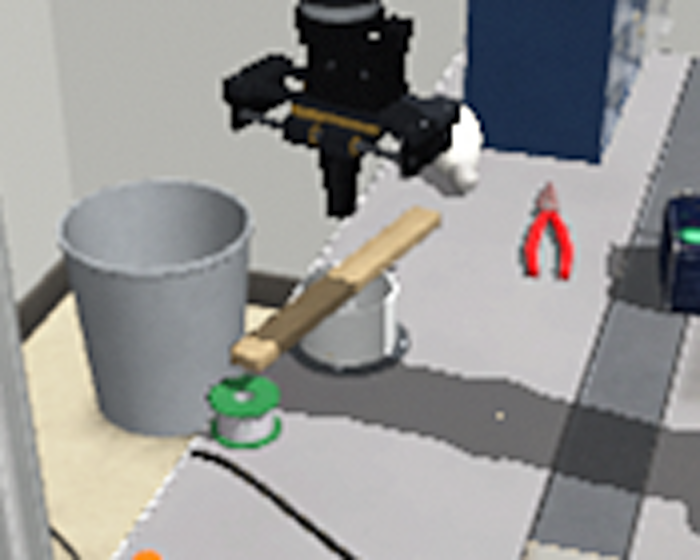

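```bash
python3 -c "
from h import *
def c(p): return ((proj('side',p)-[230,100])*4).round(0).tolist()
print('now tip',c([[.579,-.1424,.0968]]))
a=np.radians(-17.84);z=np.array([np.cos(a),np.sin(a),0]);p=np.array([.5619,-.1752,.1228])
print('then tips',c([p+z*.024,p-z*.024]))
a=np.radians(-14.6);L=np.array([-np.sin(a),np.cos(a),0])*.15;q=np.array([.578,-.1425,.067])
print('strip ends top',c([q+L+[0,0,.007],q-L+[0,0,.007]]))
print('rim centre',c([[.573,-.149,.06]]),'foot',c([[.573,-.149,0.]]), 'rim near', c([[.573+.03,-.149+.03,.06]]))
"
```

```text
now tip [[340.0, 247.0]]
then tips [[347.0, 199.0], [392.0, 214.0]]
strip ends top [[241.0, 349.0], [426.0, 203.0]]
rim centre [[348.0, 281.0]] foot [[349.0, 338.0]] rim near [[305.0, 292.0]]
```

The jaws closed empty. In the picture the fingertips sit about 35 mm higher than the reported TCP projects (row 215 against 247), while the strip matches its own projection. I'll check against the top view.

```bash
python3 -c "
from h import *
t=get_image('top')
cv2.imwrite('pics/a3.png',cv2.resize(t[120:260,300:475],None,fx=4,fy=4,interpolation=2))
def c(p): return ((proj('top',p)-[300,120])*4).round(0).tolist()
print(c([[.579,-.1424,.0968],[.579,-.1424,.13],[.579,-.1424,.3]]))"
```

```text
[[342.0, 227.0], [348.0, 221.0], [382.0, 181.0]]
```

View pics/a3.png

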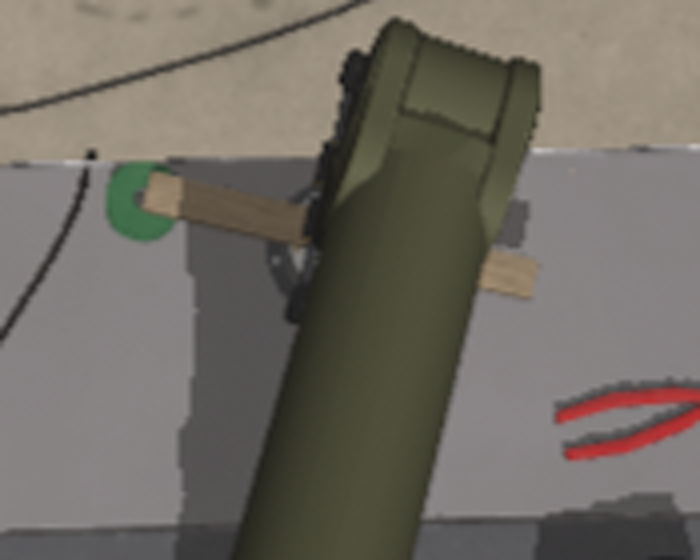

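The top view puts the arm over the strip's middle at about (345,225), so x and y are right and only the height differs. I'll find the true tip height by lightly touching the strip's top (z = 74 mm) with the closed fingers.

Request:
play_rows(
  targets=[
    {"claw":1,"linear":[0.5,0,0],"rotation":[0,0,0]},
    {"claw":1,"linear":[0.5,0,0],"rotation":[0,0,0]},
    {"claw":1,"linear":[0.3,0,0],"rotation":[0,0,0]},
    {"claw":1,"linear":[0.15,0,0],"rotation":[0,0,0]},
    {"claw":1,"linear":[0,0,0],"rotation":[0,0,0]},
    {"claw":1,"linear":[0,0,0],"rotation":[0,0,0]},
  ],
)

```text
time: 6.38
position: [0.5752, -0.1414, 0.0515]
tool_rot: [0.201, 1.569, -0.202]
ft_force: [0.1, -0.0, -0.4]
grip_width: 0.01
```

Request:
play_rows(
  targets=[
    {"claw":1,"linear":[0.07,0,0],"rotation":[0,0,0]},
    {"claw":1,"linear":[0.07,0,0],"rotation":[0,0,0]},
  ],
)

```text
time: 6.55
position: [0.5751, -0.1415, 0.0476]
tool_rot: [0.201, 1.569, -0.203]
ft_force: [0.0, -0.0, -0.5]
grip_width: 0.004
```

Request:
play_rows(
  targets=[
    {"claw":1,"linear":[0.07,0,0],"rotation":[0,0,0]},
    {"claw":1,"linear":[0.07,0,0],"rotation":[0,0,0]},
  ],
)

```text
time: 6.72
position: [0.5756, -0.1416, 0.0443]
tool_rot: [0.201, 1.568, -0.203]
ft_force: [-1.0, 0.3, -1.1]
grip_width: 0.003
```

Request:
play_rows(
  targets=[
    {"claw":1,"linear":[0.07,0,0],"rotation":[0,0,0]},
  ],
)

```text
time: 6.8
position: [0.5758, -0.1416, 0.0426]
tool_rot: [0.201, 1.568, -0.203]
ft_force: [-1.6, 0.2, -0.3]
grip_width: 0.006
```

Request:
play_rows(
  targets=[
    {"claw":1,"linear":[0.07,0,0],"rotation":[0,0,0]},
  ],
)

```text
time: 6.88
position: [0.576, -0.1417, 0.0409]
tool_rot: [0.201, 1.567, -0.203]
ft_force: [1.0, -0.1, -0.4]
grip_width: 0.007
```

Request:
play_rows(
  targets=[
    {"claw":1,"linear":[0.07,0,0],"rotation":[0,0,0]},
  ],
)

```text
time: 6.97
position: [0.5761, -0.1417, 0.0391]
tool_rot: [0.201, 1.567, -0.203]
ft_force: [-0.6, 0.5, 0.6]
grip_width: 0.002
```

```bash
python3 -c "
from h import *
go([.578,-.1425,.03],-14.6)
s=get_image('side')
cv2.imwrite('pics/a4.png',cv2.resize(s[120:220,260:380],None,fx=5,fy=5,interpolation=2))
print(((proj('side',[[.5755,-.1416,.041],[.5755,-.1416,.074]])-[260,120])*5).round())"
```

```text
t 6.9667 pos [ 0.5761 -0.1417  0.0391] F [-0.58  0.48  0.62] w 0.002 zaz -14.7 tilt [-0.0019 -0.0053]
  tool shift units [ 0.363 -0.011  0.084]
  rot units [-0.0011 -0.0034  0.0012]
[[279. 279.]
 [279. 239.]]
```

View pics/a4.png

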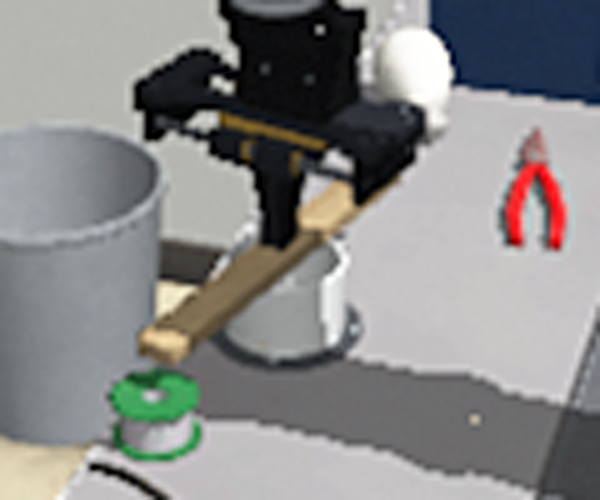

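The picture shows the closed fingertips at (280,243), practically on the strip's top, which projects to row 239. So the offset is about 33 mm, and I'll continue the touch.

Request:
play_rows(
  targets=[
    {"claw":1,"linear":[0.06,0,0],"rotation":[0,0,0]},
  ],
)

```text
time: 7.1
position: [0.576, -0.1417, 0.0374]
tool_rot: [0.201, 1.567, -0.203]
ft_force: [0.2, 0.1, 0.9]
grip_width: 0.005
```

Request:
play_rows(
  targets=[
    {"claw":1,"linear":[0.06,0,0],"rotation":[0,0,0]},
  ],
)

```text
time: 7.18
position: [0.5761, -0.1417, 0.0364]
tool_rot: [0.201, 1.567, -0.202]
ft_force: [-4.4, 0.7, 12.6]
grip_width: 0.001
```

Request:
play_rows(
  targets=[
    {"claw":1,"linear":[0.06,0,0],"rotation":[0,0,0]},
  ],
)

```text
time: 7.27
position: [0.5761, -0.1416, 0.0364]
tool_rot: [0.201, 1.567, -0.202]
ft_force: [-6.6, 2.1, 15.7]
grip_width: 0.005
```

Contact came at reported z = 36.6 mm, while the strip's top is at 74 mm. So the true tip is about 37 mm above the reported z, and I'll use that from here on. Next I lift, open, and go down to tip z of about 62 mm (reported 0.0245).

Request:
play_rows(
  targets=[
    {"claw":1,"linear":[-0.3,0,0],"rotation":[0,-0.003,0]},
    {"claw":0.45,"linear":[-0.5,0,0.08],"rotation":[0,0,0]},
    {"claw":0.45,"linear":[0,0,0],"rotation":[0,0,0]},
    {"claw":0.45,"linear":[0,0,0],"rotation":[0,0,0]},
    {"claw":0.45,"linear":[0,0,0],"rotation":[0,0,0]},
    {"claw":0.45,"linear":[0,0,0],"rotation":[0,0,0]},
    {"claw":0.45,"linear":[0,0,0],"rotation":[0,0,0]},
  ],
)

```text
time: 7.85
position: [0.5792, -0.1424, 0.0589]
tool_rot: [0.201, 1.56, -0.202]
ft_force: [-0.2, 0.1, 0.3]
grip_width: 0.372
```

```bash
python3 -c "
from h import *
go([.5783,-.1425,.0245],-14.6)"
```

```text
t 7.85 pos [ 0.5792 -0.1424  0.0589] F [-0.22  0.12  0.32] w 0.372 zaz -14.7 tilt [-0.0004  0.0012]
  tool shift units [ 1.377 -0.012 -0.034]
  rot units [-0.0011  0.0008  0.0002]
```

Request:
play_rows(
  targets=[
    {"claw":0.45,"linear":[0,0,0],"rotation":[0,0,0]},
    {"claw":0.45,"linear":[0,0,0],"rotation":[0,0,0]},
    {"claw":0.45,"linear":[0,0,0],"rotation":[0,0,0]},
    {"claw":0.45,"linear":[0.3,0,0],"rotation":[0,0,0]},
    {"claw":0.45,"linear":[0.4,0,0],"rotation":[0,0,0]},
    {"claw":0.45,"linear":[0.35,0,0],"rotation":[0,0,0]},
    {"claw":0.45,"linear":[0.1,0,0],"rotation":[0,0,0]},
    {"claw":0.45,"linear":[0,0,0],"rotation":[0,0,0]},
    {"claw":0.45,"linear":[0,0,0],"rotation":[0,0,0]},
  ],
)

```text
time: 8.6
position: [0.5769, -0.1419, 0.0242]
tool_rot: [0.201, 1.565, -0.202]
ft_force: [0.7, 0.2, -0.0]
grip_width: 0.547
```

```bash
python3 -c "
from h import *
go([.5783,-.1425,.0245],-14.6)"
```

```text
t 8.6 pos [ 0.5769 -0.1419  0.0242] F [ 0.66  0.18 -0.04] w 0.547 zaz -14.7 tilt [-0.0015 -0.0037]
  tool shift units [-0.013 -0.008  0.058]
  rot units [-0.0011 -0.0023  0.001 ]
```

Close and make a test lift.

Request:
play_rows(
  targets=[
    {"claw":1,"linear":[0,0,0],"rotation":[0,-0.002,0]},
    {"claw":1,"linear":[0,0,0],"rotation":[0,0,0]},
    {"claw":1,"linear":[0,0,0],"rotation":[0,0,0]},
    {"claw":1,"linear":[0,0,0],"rotation":[0,0,0]},
    {"claw":1,"linear":[0,0,0],"rotation":[0,0,0]},
    {"claw":1,"linear":[0,0,0],"rotation":[0,0,0]},
  ],
  newtons=35,
)

```text
time: 9.1
position: [0.5775, -0.1421, 0.0248]
tool_rot: [0.2, 1.561, -0.203]
ft_force: [-0.2, 0.2, -1.5]
grip_width: 0.342
```

Request:
play_rows(
  targets=[
    {"claw":1,"linear":[-0.15,0,0],"rotation":[0,0,0]},
    {"claw":1,"linear":[-0.3,0,0],"rotation":[0,0,0]},
    {"claw":1,"linear":[-0.3,0,0],"rotation":[0,0,0]},
    {"claw":1,"linear":[-0.3,0,0],"rotation":[0,0,0]},
    {"claw":1,"linear":[-0.2,0,0],"rotation":[0,0,0]},
    {"claw":1,"linear":[0,0,0],"rotation":[0,0,0]},
    {"claw":1,"linear":[0,0,0],"rotation":[0,0,0]},
  ],
)

```text
time: 9.68
position: [0.5781, -0.1422, 0.0607]
tool_rot: [0.201, 1.559, -0.202]
ft_force: [0.5, -0.3, -1.5]
grip_width: 0.342
```

```bash
python3 -c "
from h import *
go([.5783,-.1425,.0245],-14.6)
s=get_image('side');t=get_image('top')
W=np.hstack([cv2.resize(s[120:220,260:380],None,fx=3.3,fy=3.3,interpolation=2),cv2.resize(t[120:220,310:450],None,fx=2.8,fy=3.3,interpolation=2)])
cv2.imwrite('pics/a5.png',W)"
```

```text
t 9.6833 pos [ 0.5781 -0.1422  0.0607] F [ 0.47 -0.27 -1.55] w 0.342 zaz -14.71 tilt [-0.0008  0.0028]
  tool shift units [ 1.449 -0.006  0.007]
  rot units [-0.0012  0.0018  0.0005]
```

View pics/a5.png

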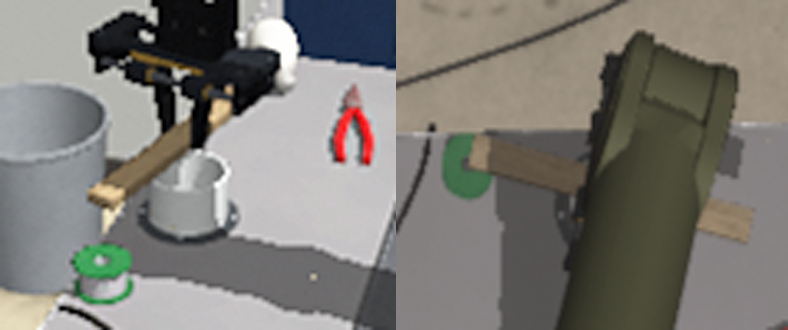

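The strip is held and level: jaw 0.342 = 30 mm, and the side crop shows it raised off the rim. I'll work out the route to the lay-down place, short of the canister and clear of the cable and pliers.

```bash
python3 -c "
from h import *
go([.470,-.085,.055],0)
for q in [(320,185),(308,210),(300,225),(440,215),(255,225),(320,250)]: print(q,onz('top',*q,0).round(3))
t=cv2.imread('pics/top0.png'); g=cv2.cvtColor(t,cv2.COLOR_BGR2GRAY)
for p in ([.47,.065,0],[.47,-.235,0],[.45,-.085,0]): print(proj('top',[p]).round())
for r in (205,212,220): print(r,[(c,int(g[r,c])) for c in range(296,322,2)])"
```

```text
t 9.7833 pos [ 0.5779 -0.1422  0.0603] F [-0.27  1.11 -0.96] w 0.338 zaz -14.71 tilt [-0.001   0.0023]
  tool shift units [ 0.2    1.117 -4.757]
  rot units [-0.1635  0.0014  0.0008]
(320, 185) [0.572 0.053 0.   ]
(308, 210) [0.494 0.093 0.   ]
(300, 225) [0.448 0.119 0.   ]
(440, 215) [ 0.467 -0.321  0.   ]
(255, 225) [0.451 0.26  0.   ]
(320, 250) [0.368 0.058 0.   ]
[[317. 217.]]
[[412. 215.]]
[[365. 223.]]
205 [(296, 128), (298, 66), (300, 90), (302, 128), (304, 128), (306, 129), (308, 128), (310, 128), (312, 129), (314, 128), (316, 83), (318, 83), (320, 83)]
212 [(296, 104), (298, 130), (300, 129), (302, 129), (304, 129), (306, 129), (308, 129), (310, 129), (312, 129), (314, 128), (316, 128), (318, 83), (320, 83)]
220 [(296, 130), (298, 129), (300, 129), (302, 128), (304, 129), (306, 129), (308, 129), (310, 129), (312, 129), (314, 129), (316, 129), (318, 130), (320, 130)]
```

Request:
play_rows(
  targets=[
    {"claw":1,"linear":[-0.1,0.1,-0.35],"rotation":[-0.01,0,0]},
    {"claw":1,"linear":[0,0.2,-0.55],"rotation":[-0.02,0,0]},
    {"claw":1,"linear":[0,0.2,-0.6],"rotation":[-0.02,0,0]},
    {"claw":1,"linear":[0,0.2,-0.6],"rotation":[-0.02,0,0]},
    {"claw":1,"linear":[0,0.2,-0.6],"rotation":[-0.02,0,0]},
    {"claw":1,"linear":[0,0.2,-0.6],"rotation":[-0.02,0,0]},
    {"claw":1,"linear":[0,0.2,-0.55],"rotation":[-0.02,0,0]},
    {"claw":1,"linear":[0,0.15,-0.3],"rotation":[-0.01,0,0]},
    {"claw":1,"linear":[0,0,0],"rotation":[0,0,0]},
    {"claw":1,"linear":[0,0,0],"rotation":[0,0,0]},
  ],
)

```text
time: 10.62
position: [0.4695, -0.086, 0.0594]
tool_rot: [0.014, 1.577, -0.016]
ft_force: [0.6, 0.8, -0.4]
grip_width: 0.338
```

```bash
python3 -c "
from h import *
go([.470,-.085,-.032],0)"
```

```text
t 10.6167 pos [ 0.4695 -0.086   0.0594] F [ 0.62  0.76 -0.36] w 0.338 zaz -1.11 tilt [-0.0014 -0.0062]
  tool shift units [3.657 0.045 0.042]
  rot units [-0.0124 -0.004   0.0009]
```

Request:
play_rows(
  targets=[
    {"claw":1,"linear":[0.3,0,0],"rotation":[-0.01,-0.004,0]},
    {"claw":1,"linear":[0.5,0,0],"rotation":[0,0,0]},
    {"claw":1,"linear":[0.6,0,0],"rotation":[0,0,0]},
    {"claw":1,"linear":[0.6,0,0],"rotation":[0,0,0]},
    {"claw":1,"linear":[0.6,0,0],"rotation":[0,0,0]},
    {"claw":1,"linear":[0.4,0,0],"rotation":[0,0,0]},
    {"claw":1,"linear":[0.2,0,0],"rotation":[0,0,0]},
    {"claw":1,"linear":[0,0,0],"rotation":[0,0,0]},
    {"claw":1,"linear":[0,0,0],"rotation":[0,0,0]},
  ],
)

```text
time: 11.37
position: [0.4754, -0.0905, -0.0256]
tool_rot: [-0.003, 1.564, -0.008]
ft_force: [0.1, 0.0, -1.0]
grip_width: 0.343
```

```bash
python3 -c "
from h import *
go([.470,-.085,-.0352],0)"
```

```text
t 11.3667 pos [ 0.4754 -0.0905 -0.0256] F [ 0.11  0.03 -0.99] w 0.343 zaz -0.21 tilt [-0.0069  0.0069]
  tool shift units [ 0.38   0.223 -0.221]
  rot units [-0.0023  0.0044  0.0044]
```

Request:
play_rows(
  targets=[
    {"claw":1,"linear":[0.06,0,0],"rotation":[-0.002,0.003,0.003]},
    {"claw":1,"linear":[0.07,0,0],"rotation":[0,0,0]},
    {"claw":1,"linear":[0.07,0,0],"rotation":[0,0,0]},
    {"claw":1,"linear":[0.06,0,0],"rotation":[0,0,0]},
  ],
)

```text
time: 11.7
position: [0.4781, -0.0909, -0.0304]
tool_rot: [-0.001, 1.564, -0.001]
ft_force: [-0.5, 0.2, -1.2]
grip_width: 0.344
```

Request:
play_rows(
  targets=[
    {"claw":1,"linear":[0.05,0,0],"rotation":[0,0,0]},
    {"claw":1,"linear":[0.05,0,0],"rotation":[0,0,0]},
  ],
)

```text
time: 11.87
position: [0.4788, -0.0908, -0.0326]
tool_rot: [-0.001, 1.563, -0.001]
ft_force: [-0.2, -0.3, -0.2]
grip_width: 0.338
```

Request:
play_rows(
  targets=[
    {"claw":1,"linear":[0.04,0,0],"rotation":[0,0,0]},
  ],
)

```text
time: 11.95
position: [0.4789, -0.0908, -0.0336]
tool_rot: [-0.001, 1.563, -0.001]
ft_force: [-0.4, -0.2, -1.2]
grip_width: 0.339
```

Request:
play_rows(
  targets=[
    {"claw":1,"linear":[0.05,0,0],"rotation":[0,0.002,0]},
  ],
)

```text
time: 12.03
position: [0.4788, -0.0907, -0.0348]
tool_rot: [-0.001, 1.566, -0.001]
ft_force: [0.4, -0.3, -1.2]
grip_width: 0.342
```

Request:
play_rows(
  targets=[
    {"claw":1,"linear":[0.05,0,0],"rotation":[0,0,0]},
  ],
)

```text
time: 12.12
position: [0.4791, -0.0906, -0.0357]
tool_rot: [-0.001, 1.566, -0.0]
ft_force: [-4.5, 1.3, 17.5]
grip_width: 0.343
```

Request:
play_rows(
  targets=[
    {"claw":1,"linear":[0.04,0,0],"rotation":[0,0,0]},
  ],
)

```text
time: 12.2
position: [0.479, -0.0906, -0.0356]
tool_rot: [-0.0, 1.567, 0.0]
ft_force: [-5.9, 1.1, 17.3]
grip_width: 0.34
```

The strip rests on the desk (17 N contact at reported -35.6 mm, i.e. 0 ± 1 mm). Release and rise.

Request:
play_rows(
  targets=[
    {"claw":0.3,"linear":[-0.03,0,0],"rotation":[0,0,0]},
    {"claw":0.3,"linear":[0,0,0],"rotation":[0,0,0]},
    {"claw":0.3,"linear":[0,0,0],"rotation":[0,0,0]},
    {"claw":0.3,"linear":[0,0,0],"rotation":[0,0,0]},
    {"claw":0.3,"linear":[0,0,0],"rotation":[0,0,0]},
    {"claw":0.3,"linear":[-0.2,0,0],"rotation":[0,0,0]},
    {"claw":0.3,"linear":[-0.5,0,0],"rotation":[0,0,0]},
    {"claw":0.3,"linear":[-0.8,0,0],"rotation":[0,0,0]},
    {"claw":0.3,"linear":[-1,0,0],"rotation":[0,0,0]},
    {"claw":0.3,"linear":[-1,0,0],"rotation":[0,0,0]},
  ],
)

```text
time: 13.03
position: [0.4736, -0.0907, 0.0513]
tool_rot: [-0.001, 1.579, -0.002]
ft_force: [-0.3, 0.2, -0.6]
grip_width: 0.693
```

Request:
play_rows(
  targets=[
    {"claw":0.3,"linear":[-1,0.3,0.1],"rotation":[0,0,0]},
    {"claw":0.3,"linear":[-0.6,0.8,0.3],"rotation":[0,0,0]},
    {"claw":0.3,"linear":[0,1,0.3],"rotation":[0,0,0]},
    {"claw":0.3,"linear":[0,1,0.3],"rotation":[0,0,0]},
    {"claw":0.3,"linear":[0,1,0.3],"rotation":[0,0,0]},
    {"claw":0.3,"linear":[0,1,0.3],"rotation":[0,0,0]},
    {"claw":0.3,"linear":[0,1,0.3],"rotation":[0,0,0]},
    {"claw":0.3,"linear":[0,1,0.3],"rotation":[0,0,0]},
    {"claw":0.3,"linear":[0,1,0.3],"rotation":[0,0,0]},
    {"claw":0.3,"linear":[0,1,0.3],"rotation":[0,0,0]},
  ],
)

```text
time: 13.87
position: [0.5522, 0.1375, 0.1046]
tool_rot: [0.013, 1.563, -0.013]
ft_force: [0.8, 0.3, 1.0]
grip_width: 0.698
```

Run:
```python
from meas import *
go([.584,.256,.08],0)
t=get_image('top');s=get_image('side')
k=blob('top',t,(8,50,80),(25,255,255),(300,195,430,240))
if k is not None:
    rc=cv2.minAreaRect(k); print('strip',rc); print([onz('top',*q,.014).round(3).tolist() for q in cv2.boxPoints(rc)])
b=blob("top",t,(100,100,30),(125,255,255),(225,155,290,205)); print('cover',cv2.boundingRect(b))
# canister rim: bright ring
g=cv2.cvtColor(t,cv2.COLOR_BGR2GRAY)
cv2.imwrite('pics/a6.png',np.hstack([cv2.resize(t[145:240,225:425],None,fx=4,fy=4,interpolation=2)]))
```

```text
t 13.8667 pos [0.5522 0.1375 0.1046] F [0.8  0.26 1.02] w 0.698 zaz -0.96 tilt [0.0003 0.0078]
  tool shift units [0.995 4.762 1.185]
  rot units [-0.0107  0.005  -0.0001]
strip ((366.5643310546875, 212.84756469726562), (9.74976634979248, 95.15607452392578), 88.4306411743164)
[[0.494, 0.058, 0.014], [0.495, -0.238, 0.014], [0.464, -0.238, 0.014], [0.464, 0.058, 0.014]]
cover (238, 166, 26, 33)
```

View pics/a6.png

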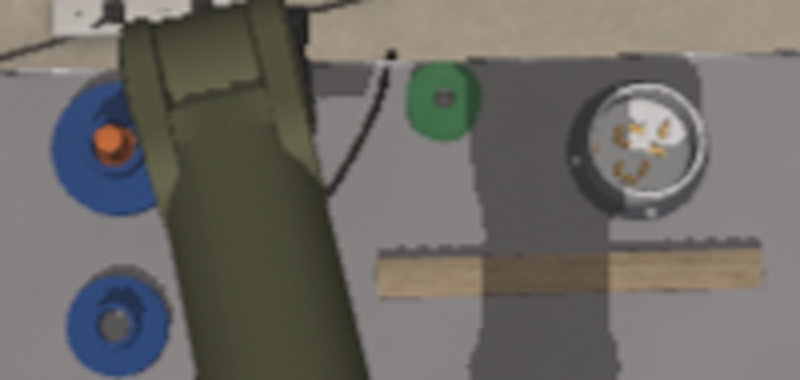

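The strip lies flat and clear at y = 0.058 to -0.238, x = 0.464 to 0.495. The lids show at crop (119,147) and the open canister rim at about (647,140). I'll fit the rim and go to the knob.

Run:
```python
from meas import *
t=get_image('top'); c=t[150:215,360:412]; b=cv2.resize(cv2.cvtColor(c,cv2.COLOR_BGR2GRAY),None,fx=8,fy=8,interpolation=cv2.INTER_CUBIC)
h=cv2.HoughCircles(b,cv2.HOUGH_GRADIENT_ALT,1,3,param1=150,param2=.6,minRadius=80,maxRadius=170)
if h is not None:
  for x,y,r in h[0]:
    u,v=360+(x+.5)/8-.5,150+(y+.5)/8-.5
    print(round(u,2),round(v,2),'r px',r/8, 'z.06',onz('top',u,v,.06).round(4),'z0',onz('top',u,v,.004).round(4))
m=cv2.inRange(c,(0,0,0),(75,75,75)); 
t0=cv2.imread('pics/top0.png');c=t0[150:215,225:285];b=cv2.resize(cv2.cvtColor(c,cv2.COLOR_BGR2HSV)[:,:,1],None,fx=8,fy=8,interpolation=cv2.INTER_CUBIC)
h=cv2.HoughCircles(b,cv2.HOUGH_GRADIENT_ALT,1,3,param1=150,param2=.6,minRadius=100,maxRadius=170)
if h is not None:
  for x,y,r in h[0][:4]:
    u,v=225+(x+.5)/8-.5,150+(y+.5)/8-.5
    print('cover',round(u,2),round(v,2),r/8,onz('top',u,v,.022).round(4))
```

```text
385.06 179.06 r px 14.005519 z.06 [ 0.5775 -0.1455  0.06  ] z0 [ 0.5853 -0.1529  0.004 ]
386.19 180.31 r px 14.304897 z.06 [ 0.5736 -0.1488  0.06  ] z0 [ 0.5812 -0.1563  0.004 ]
384.69 183.06 r px 16.82154 z.06 [ 0.5653 -0.1439  0.06  ] z0 [ 0.5726 -0.1512  0.004 ]
383.81 178.81 r px 14.694768 z.06 [ 0.5784 -0.1418  0.06  ] z0 [ 0.5862 -0.149   0.004 ]
383.06 181.81 r px 12.875869 z.06 [ 0.5692 -0.1391  0.06  ] z0 [ 0.5767 -0.1462  0.004 ]
388.06 178.81 r px 15.48038 z.06 [ 0.578  -0.1547  0.06  ] z0 [ 0.5858 -0.1624  0.004 ]
383.94 184.69 r px 14.910477 z.06 [ 0.5604 -0.1415  0.06  ] z0 [ 0.5675 -0.1487  0.004 ]
386.69 179.69 r px 12.6814375 z.06 [ 0.5755 -0.1504  0.06  ] z0 [ 0.5831 -0.1579  0.004 ]
383.56 177.06 r px 11.154404 z.06 [ 0.5838 -0.1412  0.06  ] z0 [ 0.5917 -0.1484  0.004 ]
cover 253.81 181.19 16.598846 [0.5869 0.2586 0.022 ]
cover 256.06 183.19 15.168289 [0.5805 0.2517 0.022 ]
```

Request:
play_rows(
  targets=[
    {"claw":0.3,"linear":[0,0.6,0.15],"rotation":[-0.005,0.002,0]},
    {"claw":0.3,"linear":[0,0.9,0.2],"rotation":[-0.005,0.002,0]},
    {"claw":0.3,"linear":[0,0.9,0.2],"rotation":[0,0,0]},
    {"claw":0.3,"linear":[0,0.9,0.2],"rotation":[0,0,0]},
    {"claw":0.3,"linear":[0,0.8,0.2],"rotation":[0,0,0]},
    {"claw":0.3,"linear":[0,0.5,0.1],"rotation":[0,0,0]},
    {"claw":0.3,"linear":[0,0,0],"rotation":[0,0,0]},
    {"claw":0.3,"linear":[0,0,0],"rotation":[0,0,0]},
  ],
)

```text
time: 14.68
position: [0.5803, 0.2482, 0.1046]
tool_rot: [0.003, 1.571, -0.011]
ft_force: [-0.4, 0.0, -0.0]
grip_width: 0.701
```

```bash
python3 -c "
from h import *
go([.584,.256,.06],0)"
```

```text
t 14.6833 pos [0.5803 0.2482 0.1046] F [-0.43  0.01 -0.04] w 0.701 zaz -0.53 tilt [-0.0051 -0.0006]
  tool shift units [1.783 0.321 0.146]
  rot units [-0.0059 -0.0004  0.0033]
```

Request:
play_rows(
  targets=[
    {"claw":0.3,"linear":[0.3,0.18,0.1],"rotation":[-0.005,0,0.003]},
    {"claw":0.3,"linear":[0.5,0.18,0.08],"rotation":[0,0,0]},
    {"claw":0.3,"linear":[0.6,0,0],"rotation":[0,0,0]},
    {"claw":0.3,"linear":[0.6,0,0],"rotation":[0,0,0]},
    {"claw":0.3,"linear":[0.6,0,0],"rotation":[0,0,0]},
    {"claw":0.3,"linear":[0.4,0,0],"rotation":[0,0,0]},
    {"claw":0.3,"linear":[0.2,0,0],"rotation":[0,0,0]},
    {"claw":0.3,"linear":[0,0,0],"rotation":[0,0,0]},
    {"claw":0.3,"linear":[0,0,0],"rotation":[0,0,0]},
  ],
)

```text
time: 15.43
position: [0.5853, 0.2465, 0.0162]
tool_rot: [0.007, 1.574, -0.014]
ft_force: [-0.4, 0.5, 1.1]
grip_width: 0.698
```

```bash
python3 -c "
from h import *
go([.585,.257,.013],0)"
```

```text
t 15.4333 pos [0.5853 0.2465 0.0162] F [-0.44  0.52  1.13] w 0.698 zaz -0.75 tilt [-0.0048 -0.0028]
  tool shift units [ 0.127  0.42  -0.019]
  rot units [-0.0084 -0.0018  0.003 ]
```

Request:
play_rows(
  targets=[
    {"claw":0.3,"linear":[0.06,0.21,0],"rotation":[-0.004,-0.001,0.0015]},
    {"claw":0.3,"linear":[0.06,0.21,0],"rotation":[-0.004,-0.001,0.0015]},
    {"claw":0.3,"linear":[0,0,0],"rotation":[0,0,0]},
    {"claw":0.3,"linear":[0,0,0],"rotation":[0,0,0]},
    {"claw":0.3,"linear":[0,0,0],"rotation":[0,0,0]},
  ],
)

```text
time: 15.85
position: [0.5874, 0.2594, 0.0158]
tool_rot: [0.002, 1.566, 0.003]
ft_force: [-0.2, -0.2, -0.6]
grip_width: 0.696
```

```bash
python3 -c "
from h import *
go([.585,.257,.013],0)
s=get_image('side')
cv2.imwrite('pics/a7.png',cv2.resize(s[190:290,220:330],None,fx=5,fy=5,interpolation=2))"
```

```text
t 15.85 pos [0.5874 0.2594 0.0158] F [-0.19 -0.24 -0.59] w 0.696 zaz 0.06 tilt [0.0032 0.0048]
  tool shift units [ 0.111 -0.096 -0.096]
  rot units [ 0.0007  0.0031 -0.002 ]
```

View pics/a7.png

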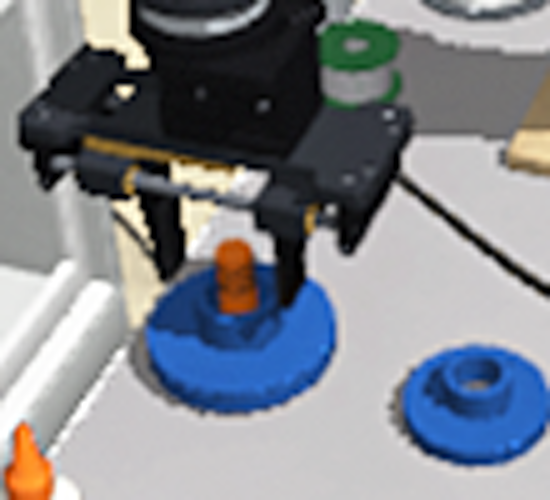

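The fingers straddle the knob, with tips at (170,275) and (290,300) and the knob at (237,278). I'll lower a touch, close and test-lift gently.

Request:
play_rows(
  targets=[
    {"claw":0.3,"linear":[0.08,-0.08,-0.06],"rotation":[0,0.002,-0.001]},
    {"claw":1,"linear":[0,0,0],"rotation":[0,0,0]},
    {"claw":1,"linear":[0,0,0],"rotation":[0,0,0]},
    {"claw":1,"linear":[0,0,0],"rotation":[0,0,0]},
    {"claw":1,"linear":[0,0,0],"rotation":[0,0,0]},
    {"claw":1,"linear":[0,0,0],"rotation":[0,0,0]},
    {"claw":1,"linear":[0,0,0],"rotation":[0,0,0]},
    {"claw":1,"linear":[0,0,0],"rotation":[0,0,0]},
  ],
  newtons=40,
)

```text
time: 16.57
position: [0.5862, 0.2567, 0.0144]
tool_rot: [0.001, 1.569, 0.002]
ft_force: [-2.6, -0.1, 2.3]
grip_width: 0.256
```

```bash
python3 -c "
from h import *
go([.585,.257,.013],0)"
```

```text
t 16.5667 pos [0.5862 0.2567 0.0144] F [-2.55 -0.06  2.31] w 0.256 zaz 0.01 tilt [0.0017 0.0022]
  tool shift units [ 0.055  0.011 -0.048]
  rot units [ 0.0001  0.0014 -0.0011]
```

Request:
play_rows(
  targets=[
    {"claw":1,"linear":[-0.15,0,0],"rotation":[0,0,0]},
    {"claw":1,"linear":[-0.3,0,0],"rotation":[0,0,0]},
    {"claw":1,"linear":[-0.5,0,0],"rotation":[0,0,0]},
    {"claw":1,"linear":[-0.5,0,0],"rotation":[0,0,0]},
    {"claw":1,"linear":[-0.6,0,0],"rotation":[0,0,0]},
    {"claw":1,"linear":[-0.6,0,0],"rotation":[0,0,0]},
    {"claw":1,"linear":[-0.5,0,0],"rotation":[0,0,0]},
    {"claw":1,"linear":[-0.3,0,0],"rotation":[0,0,0]},
    {"claw":1,"linear":[0,0,0],"rotation":[0,0,0]},
  ],
)

```text
time: 17.32
position: [0.5853, 0.2559, 0.1094]
tool_rot: [0.001, 1.569, 0.001]
ft_force: [1.2, -0.1, -2.1]
grip_width: 0.227
```

```bash
python3 -c "
from h import *
go([.5753,-.1497,.105],0)
s=get_image('side')
cv2.imwrite('pics/a8.png',cv2.resize(s[160:290,200:330],None,fx=4,fy=4,interpolation=2))"
```

```text
t 17.3167 pos [0.5853 0.2559 0.1094] F [ 1.18 -0.1  -2.12] w 0.227 zaz -0.01 tilt [0.0009 0.0014]
  tool shift units [  0.159 -16.223  -0.397]
  rot units [-0.0001  0.0009 -0.0006]
```

View pics/a8.png

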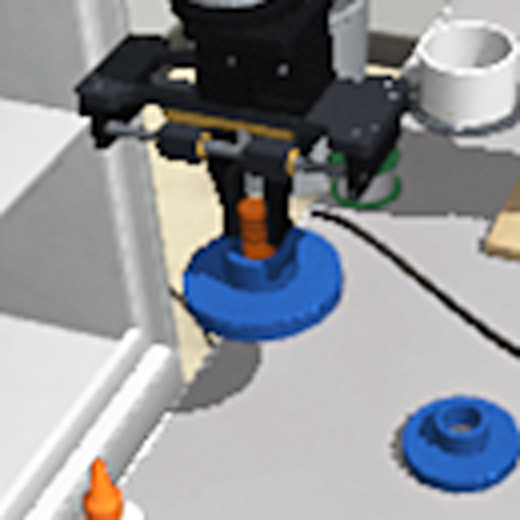

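Both lids hang level from the knob, at crop (257,228). The jaw reads 19.7 mm on the 21 mm knob, so I'll check where the knob sits against the fingers.

Run:
```python
from meas import *
s=get_image('side')
o=blob("side",s,(3,120,60),(18,255,255),(250,195,280,232)); m=cv2.moments(o); u,v=m['m10']/m['m00'],m['m01']/m['m00']; print(cv2.boundingRect(o),u,v,onz('side',u,v,.156))
print('proj of expected', proj('side',[[.5853,.2559,.156],[.5853,.2559,.171],[.5853,.2559,.141]]))
b=blob("side",s,(100,100,40),(125,255,255),(240,210,290,250)); x,y,w,h=cv2.boundingRect(b); print((x,y,w,h))
# cover disc bottom-front silhouette: expected extents
a=np.linspace(0,2*np.pi,200); 
for z in (.101,.117): 
  P=proj('side',np.c_[.5853+.0525*np.cos(a),.2559+.0525*np.sin(a),0*a+z]); print(z,P.min(0),P.max(0))
go()
```

```text
(259, 209, 10, 16) 263.1921568627451 216.66078431372546 [0.58203375 0.26689143 0.156     ]
proj of expected [[263.83228424 213.91491421]
 [263.33128675 209.20364185]
 [264.32416707 218.54047431]]
(246, 217, 40, 29)
0.101 [245.47911472 218.23874668] [285.50317088 243.83106108]
0.117 [244.78141585 213.62160071] [285.19442974 239.04175568]
t 17.4167 pos [0.5843 0.2555 0.1073] F [ 0.64 -0.26 -3.3 ] w 0.229 zaz -0.01 tilt [-0.0003 -0.0009]
```

Knob and cover both show about 2 px low in the side view. That is the same bias the strip and fingertip showed, so the grip is centred. I'll carry toward the canister.

Request:
play_rows(
  targets=[
    {"claw":1,"linear":[0,-0.3,0],"rotation":[0,0,0]},
    {"claw":1,"linear":[0,-0.6,0],"rotation":[0,0,0]},
    {"claw":1,"linear":[0,-0.9,0],"rotation":[0,0,0]},
    {"claw":1,"linear":[0,-0.9,0],"rotation":[0,0,0]},
    {"claw":1,"linear":[0,-0.9,0],"rotation":[0,0,0]},
    {"claw":1,"linear":[0,-0.9,0],"rotation":[0,0,0]},
    {"claw":1,"linear":[0,-0.9,0],"rotation":[0,0,0]},
    {"claw":1,"linear":[0,-0.9,0],"rotation":[0,0,0]},
    {"claw":1,"linear":[0,-0.9,0],"rotation":[0,0,0]},
    {"claw":1,"linear":[0,-0.6,0],"rotation":[0,0,0]},
  ],
)

```text
time: 18.25
position: [0.5749, 0.0426, 0.0974]
tool_rot: [-0.008, 1.589, -0.005]
ft_force: [0.1, -1.1, -2.2]
grip_width: 0.231
```

```bash
python3 -c "
from h import *
go([.5745,-.150,.107],0)"
```

```text
t 18.25 pos [0.5749 0.0426 0.0974] F [ 0.07 -1.06 -2.2 ] w 0.231 zaz 0.12 tilt [-0.0083 -0.0187]
  tool shift units [-0.317 -7.706 -0.038]
  rot units [ 0.0014 -0.0119  0.0053]
```

Request:
play_rows(
  targets=[
    {"claw":1,"linear":[-0.1,-0.7,0],"rotation":[0,-0.004,0.002]},
    {"claw":1,"linear":[-0.1,-0.9,0],"rotation":[0,-0.004,0.002]},
    {"claw":1,"linear":[-0.1,-0.9,0],"rotation":[0,-0.002,0]},
    {"claw":1,"linear":[0,-0.9,0],"rotation":[0,0,0]},
    {"claw":1,"linear":[0,-0.9,0],"rotation":[0,0,0]},
    {"claw":1,"linear":[0,-0.8,0],"rotation":[0,0,0]},
    {"claw":1,"linear":[0,-0.6,0],"rotation":[0,0,0]},
    {"claw":1,"linear":[0,-0.3,0],"rotation":[0,0,0]},
    {"claw":1,"linear":[0,0,0],"rotation":[0,0,0]},
    {"claw":1,"linear":[0,0,0],"rotation":[0,0,0]},
  ],
)

```text
time: 19.08
position: [0.5584, -0.1366, 0.0977]
tool_rot: [0.01, 1.591, -0.023]
ft_force: [0.4, 0.7, -2.6]
grip_width: 0.229
```

```bash
python3 -c "
from h import *
go([.5745,-.150,.085],0)"
```

```text
t 19.0833 pos [ 0.5584 -0.1366  0.0977] F [ 0.37  0.73 -2.63] w 0.229 zaz -1.19 tilt [-0.0082 -0.0206]
  tool shift units [ 0.497 -0.518  0.665]
  rot units [-0.0131 -0.0132  0.0051]
```

Request:
play_rows(
  targets=[
    {"claw":1,"linear":[0,-0.17,0.2],"rotation":[-0.004,-0.004,0.002]},
    {"claw":1,"linear":[0,-0.17,0.22],"rotation":[-0.004,-0.004,0.002]},
    {"claw":1,"linear":[0,-0.17,0.22],"rotation":[-0.004,-0.004,0.001]},
    {"claw":1,"linear":[0,0,0],"rotation":[0,0,0]},
    {"claw":1,"linear":[0,0,0],"rotation":[0,0,0]},
    {"claw":1,"linear":[0,0,0],"rotation":[0,0,0]},
  ],
)

```text
time: 19.58
position: [0.5764, -0.1457, 0.0963]
tool_rot: [-0.003, 1.572, 0.008]
ft_force: [-0.4, -0.1, -3.4]
grip_width: 0.233
```

```bash
python3 -c "
from h import *
go([.5745,-.150,.080],0)"
```

```text
t 19.5833 pos [ 0.5764 -0.1457  0.0963] F [-0.35 -0.09 -3.35] w 0.233 zaz 0.42 tilt [ 0.003 -0.001]
  tool shift units [ 0.654 -0.174 -0.078]
  rot units [ 0.0047 -0.0007 -0.0019]
```

Request:
play_rows(
  targets=[
    {"claw":1,"linear":[0.1,-0.17,-0.07],"rotation":[0.003,0,-0.0019]},
    {"claw":1,"linear":[0.2,0,0],"rotation":[0,0,0]},
    {"claw":1,"linear":[0.2,0,0],"rotation":[0,0,0]},
    {"claw":1,"linear":[0.1,0,0],"rotation":[0,0,0]},
    {"claw":1,"linear":[0,0,0],"rotation":[0,0,0]},
    {"claw":1,"linear":[0,0,0],"rotation":[0,0,0]},
  ],
)

```text
time: 20.08
position: [0.5741, -0.1486, 0.0791]
tool_rot: [-0.003, 1.573, 0.004]
ft_force: [0.5, 0.1, -2.7]
grip_width: 0.228
```

```bash
python3 -c "
from h import *
go([.5745,-.150,.0604],0)
s=get_image('side');t=get_image('top')
W=np.hstack([cv2.resize(s[100:220,260:380],None,fx=3.3,fy=3.3,interpolation=2),cv2.resize(t[140:220,340:420],None,fx=4.95,fy=4.95,interpolation=2)])
cv2.imwrite('pics/a9.png',W)"
```

```text
t 20.0833 pos [ 0.5741 -0.1486  0.0791] F [ 0.47  0.1  -2.73] w 0.228 zaz 0.24 tilt [ 0.0005 -0.0025]
  tool shift units [ 0.748 -0.056  0.019]
  rot units [ 0.0027 -0.0016 -0.0003]
```

View pics/a9.png

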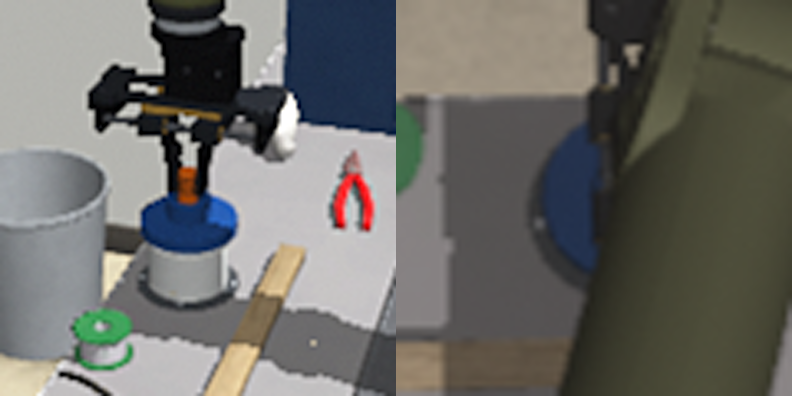

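The picture (my 12th and last viewed) shows the lids right above the canister: cover columns 141–238, canister 145–230. From here I use numbers only, lowering slowly and watching the force.

Request:
play_rows(
  targets=[
    {"claw":1,"linear":[0.1,-0.04,0],"rotation":[0,-0.001,0]},
    {"claw":1,"linear":[0.1,0,0],"rotation":[0,0,0]},
    {"claw":1,"linear":[0.1,0,0],"rotation":[0,0,0]},
  ],
)

```text
time: 20.43
position: [0.5752, -0.1499, 0.0724]
tool_rot: [-0.003, 1.569, 0.004]
ft_force: [0.1, -0.6, -2.7]
grip_width: 0.231
```

Request:
play_rows(
  targets=[
    {"claw":1,"linear":[0.08,0,0],"rotation":[0,0,0]},
    {"claw":1,"linear":[0.08,0,0],"rotation":[0,0,0]},
  ],
)

```text
time: 20.6
position: [0.5751, -0.1499, 0.0678]
tool_rot: [-0.003, 1.569, 0.004]
ft_force: [-0.6, -0.0, -3.0]
grip_width: 0.229
```

Request:
play_rows(
  targets=[
    {"claw":1,"linear":[0.07,0,0],"rotation":[0,0,0]},
  ],
)

```text
time: 20.68
position: [0.575, -0.1499, 0.0658]
tool_rot: [-0.003, 1.569, 0.004]
ft_force: [0.7, 0.2, -3.0]
grip_width: 0.23
```

Request:
play_rows(
  targets=[
    {"claw":1,"linear":[0.07,0,0],"rotation":[0,0,0]},
    {"claw":1,"linear":[0.06,0,0],"rotation":[0,0,0]},
  ],
)

```text
time: 20.85
position: [0.575, -0.1498, 0.062]
tool_rot: [-0.003, 1.569, 0.004]
ft_force: [-0.9, -0.7, -2.0]
grip_width: 0.23
```

Request:
play_rows(
  targets=[
    {"claw":1,"linear":[0.05,0,0],"rotation":[0,0,0]},
  ],
)

```text
time: 20.93
position: [0.5749, -0.1498, 0.0605]
tool_rot: [-0.003, 1.57, 0.004]
ft_force: [0.7, 0.0, -2.1]
grip_width: 0.228
```

Request:
play_rows(
  targets=[
    {"claw":1,"linear":[0.05,0,0],"rotation":[0,0,0]},
  ],
)

```text
time: 21.02
position: [0.5747, -0.1499, 0.0601]
tool_rot: [-0.003, 1.57, 0.004]
ft_force: [-5.3, 1.9, 12.5]
grip_width: 0.228
```

Request:
play_rows(
  targets=[
    {"claw":1,"linear":[0.03,0,0],"rotation":[0,0,0]},
  ],
)

```text
time: 21.1
position: [0.5748, -0.1499, 0.0602]
tool_rot: [-0.002, 1.57, 0.004]
ft_force: [-2.4, 1.1, 2.7]
grip_width: 0.226
```

The inner lid seated: contact at reported 60.1 mm, predicted 60.4 mm. Release the knob and open wider than the collar.

Request:
play_rows(
  targets=[
    {"claw":0.15,"linear":[0,0,0],"rotation":[0,0,0]},
    {"claw":0.15,"linear":[0,0,0],"rotation":[0,0,0]},
    {"claw":0.15,"linear":[0,0,0],"rotation":[0,0,0]},
    {"claw":0.15,"linear":[0,0,0],"rotation":[0,0,0]},
    {"claw":0.15,"linear":[0,0,0],"rotation":[0,0,0]},
    {"claw":0.15,"linear":[0,0,0],"rotation":[0,0,0]},
    {"claw":0.15,"linear":[0,0,0],"rotation":[0,0,0]},
    {"claw":0.15,"linear":[0,0,0],"rotation":[0,0,0]},
    {"claw":0.15,"linear":[0,0,0],"rotation":[0,0,0]},
    {"claw":0.15,"linear":[0,0,0],"rotation":[0,0,0]},
  ],
)

```text
time: 21.93
position: [0.5773, -0.1504, 0.0619]
tool_rot: [-0.003, 1.565, 0.004]
ft_force: [0.0, 0.0, 0.0]
grip_width: 0.831
```

```bash
python3 -c "
from h import *
go([.5747,-.150,.035],0)"
```

```text
t 21.9333 pos [ 0.5773 -0.1504  0.0619] F [0.03 0.02 0.02] w 0.831 zaz 0.25 tilt [0.0004 0.0062]
  tool shift units [ 1.074  0.017 -0.11 ]
  rot units [ 0.0027  0.0039 -0.0002]
```

Request:
play_rows(
  targets=[
    {"claw":0.15,"linear":[0.2,0,-0.05],"rotation":[0.002,0.003,0]},
    {"claw":0.15,"linear":[0.25,0,-0.05],"rotation":[0,0,0]},
    {"claw":0.15,"linear":[0.25,0,0],"rotation":[0,0,0]},
    {"claw":0.15,"linear":[0.15,0,0],"rotation":[0,0,0]},
    {"claw":0.15,"linear":[0,0,0],"rotation":[0,0,0]},
    {"claw":0.15,"linear":[0,0,0],"rotation":[0,0,0]},
  ],
)

```text
time: 22.43
position: [0.5738, -0.1502, 0.0373]
tool_rot: [-0.0, 1.572, 0.001]
ft_force: [-0.8, -0.3, -0.0]
grip_width: 0.849
```

```bash
python3 -c "
from h import *
go([.5747,-.150,.0345],0)"
```

```text
t 22.4333 pos [ 0.5738 -0.1502  0.0373] F [-0.85 -0.29 -0.02] w 0.849 zaz 0.05 tilt [ 0.0005 -0.0008]
  tool shift units [0.113 0.009 0.037]
  rot units [ 0.0005 -0.0005 -0.0003]
```

Down 2 more mm, then close on the collar.

Request:
play_rows(
  targets=[
    {"claw":0.15,"linear":[0.09,0,0.03],"rotation":[0,0,0]},
    {"claw":0.15,"linear":[0,0,0],"rotation":[0,0,0]},
    {"claw":1,"linear":[0,0,0],"rotation":[0,0,0]},
    {"claw":1,"linear":[0,0,0],"rotation":[0,0,0]},
    {"claw":1,"linear":[0,0,0],"rotation":[0,0,0]},
    {"claw":1,"linear":[0,0,0],"rotation":[0,0,0]},
    {"claw":1,"linear":[0,0,0],"rotation":[0,0,0]},
    {"claw":1,"linear":[0,0,0],"rotation":[0,0,0]},
  ],
  newtons=30,
)

```text
time: 23.1
position: [0.5751, -0.1504, 0.0354]
tool_rot: [-0.0, 1.571, 0.001]
ft_force: [0.4, -0.4, -0.6]
grip_width: 0.544
```

```bash
python3 -c "
from h import *
go([.5747,-.150,.0345],0)"
```

```text
t 23.1 pos [ 0.5751 -0.1504  0.0354] F [ 0.39 -0.4  -0.61] w 0.544 zaz 0.05 tilt [0.0003 0.0002]
  tool shift units [ 0.035  0.015 -0.016]
  rot units [ 0.0006  0.0001 -0.0002]
```

Collar gripped (0.544 = 47.4 mm). Lift straight up, slowly at first.

Request:
play_rows(
  targets=[
    {"claw":1,"linear":[-0.08,0,0],"rotation":[0,0,0]},
    {"claw":1,"linear":[-0.12,0,0],"rotation":[0,0,0]},
    {"claw":1,"linear":[-0.15,0,0],"rotation":[0,0,0]},
    {"claw":1,"linear":[-0.15,0,0],"rotation":[0,0,0]},
    {"claw":1,"linear":[-0.15,0,0],"rotation":[0,0,0]},
    {"claw":1,"linear":[-0.15,0,0],"rotation":[0,0,0]},
    {"claw":1,"linear":[-0.15,0,0],"rotation":[0,0,0]},
  ],
)

```text
time: 23.68
position: [0.5738, -0.1501, 0.0602]
tool_rot: [-0.0, 1.573, 0.001]
ft_force: [-0.1, -0.3, -1.3]
grip_width: 0.547
```

```bash
python3 -c "
from h import *
go([.5747,-.150,.13],0)"
```

```text
t 23.6833 pos [ 0.5738 -0.1501  0.0602] F [-0.07 -0.28 -1.26] w 0.547 zaz 0.04 tilt [ 0.0007 -0.0025]
  tool shift units [-2.794  0.005  0.029]
  rot units [ 0.0005 -0.0016 -0.0004]
```

The load is 1.3 N, which is the cover alone. Continue up.

Request:
play_rows(
  targets=[
    {"claw":1,"linear":[-0.25,0,0],"rotation":[0,-0.001,0]},
    {"claw":1,"linear":[-0.35,0,0],"rotation":[0,0,0]},
    {"claw":1,"linear":[-0.4,0,0],"rotation":[0,0,0]},
    {"claw":1,"linear":[-0.4,0,0],"rotation":[0,0,0]},
    {"claw":1,"linear":[-0.4,0,0],"rotation":[0,0,0]},
    {"claw":1,"linear":[-0.35,0,0],"rotation":[0,0,0]},
    {"claw":1,"linear":[-0.3,0,0],"rotation":[0,0,0]},
    {"claw":1,"linear":[-0.15,0,0],"rotation":[0,0,0]},
    {"claw":1,"linear":[0,0,0],"rotation":[0,0,0]},
    {"claw":1,"linear":[0,0,0],"rotation":[0,0,0]},
  ],
)

```text
time: 24.52
position: [0.5756, -0.1507, 0.1358]
tool_rot: [-0.0, 1.566, 0.001]
ft_force: [-0.1, -0.7, -1.2]
grip_width: 0.547
```

Run:
```python
from meas import *
go([.5747,-.150,.13],0)
s=get_image('side'); cv2.imwrite('pics/a10.png',s)
o=blob('side',s,(3,120,50),(18,255,255),(290,110,345,185)); b=blob('side',s,(100,100,40),(125,255,255),(285,100,345,190))
print('orange',None if o is None else (cv2.boundingRect(o),cv2.contourArea(o)),'blue',cv2.boundingRect(b),'tilt ell',cv2.fitEllipse(b))
a=np.linspace(0,2*np.pi,100)
def ext(cx,cy,r,z):
    P=proj('side',np.c_[cx+r*np.cos(a),cy+r*np.sin(a),0*a+z]); return P.min(0).round(1),P.max(0).round(1)
print('exp knob top',proj('side',[[.5747,-.15,.122]]),'flange',ext(.5747,-.15,.0465,.062))
p=get_state()['position']; ze=.052+p[2]-.0354
print('edge z',ze,'exp cover',ext(p[0],p[1],.0525,ze),ext(p[0],p[1],.0525,ze+.016))
hs=cv2.cvtColor(s,cv2.COLOR_BGR2HSV); print([(r,hs[r,315].tolist()) for r in range(128,186,3)])
```

```text
t 24.5167 pos [ 0.5756 -0.1507  0.1358] F [-0.11 -0.66 -1.21] w 0.547 zaz 0.03 tilt [0.0004 0.0049]
  tool shift units [ 0.233  0.029 -0.036]
  rot units [ 0.0003  0.0031 -0.0003]
orange ((304, 156, 26, 22), 290.5) blue (302, 135, 30, 20) tilt ell ((316.3868408203125, 145.43368530273438), (18.712671279907227, 28.17933464050293), 91.61353302001953)
exp knob top [[316.71951073 154.52455691]] flange (array([303.7, 163.1]), array([329.8, 176.4]))
edge z 0.1522796618019071 exp cover (array([301.2, 139.7]), array([331.9, 153.8])) (array([301. , 135.5]), array([332. , 149.4]))
[(128, [36, 7, 181]), (131, [30, 6, 180]), (134, [113, 8, 129]), (137, [109, 198, 89]), (140, [109, 198, 98]), (143, [109, 197, 93]), (146, [109, 193, 94]), (149, [109, 198, 102]), (152, [109, 195, 90]), (155, [2, 146, 136]), (158, [11, 251, 130]), (161, [12, 253, 118]), (164, [12, 248, 140]), (167, [12, 229, 139]), (170, [12, 230, 141]), (173, [12, 230, 165]), (176, [12, 238, 167]), (179, [95, 17, 164]), (182, [60, 2, 154]), (185, [0, 0, 153])]
```

The inner lid is where a seated lid should project: flange columns 304–330 against 303.7–329.8 expected, with the usual 2 px side-camera bias in rows. The cover's edge is at z of about 152 mm, above the knob top at 122 mm, and level to 0.3°. Handing in.

```bash
python3 -c "
from h import *
print(abs(get_state()['qd']).max()); print(close_job())"
```

```text
0.007827257147472075
the job is handed in; nothing more can be done
None
```

The job is done and handed in at about 24.6 s of the 64 s allowed.

**What I did**
- **Strip:** I lifted it off the canister and laid it flat on the desk at about x 0.48, y -0.09. It lies about 20 mm clear of the canister's foot, and I let go only after feeling it touch down.
- **Lids:** I carried both by the orange knob and lowered them into the canister. Contact came at a reported height of 60.1 mm against 60.4 mm predicted for fully seated, and only then did I release.
- **Cover:** I took it by the collar and lifted it off alone; the wrist felt about 1.2 N, the cover's own weight.

**Last checks**
- The lower edge of the cover is at about 152 mm, 30 mm above the knob's top, and level to about 0.3°.
- The orange flange is within 1 px left to right of where a seated lid should show. It sits about 2 px low, as everything else did in the side view.

**What went wrong or disagreed**
- **Fingertip height:** the reported height is about 37 mm lower than the real fingertips. My first grasp of the strip therefore closed on air without moving anything. I found the offset with a light touch of about 16 N on the strip and corrected for it.
- **Knob grip width:** the jaws read about 20 mm on the 21 mm knob. I did not explain this, but nothing slipped.
- **Final view:** I had used all 12 picture views, so the last check was by pixel measurement only. I did not measure the surrounding objects again at the end.

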